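# Fit the casting flasks over the waxes on their sprue bases

## Task

The waxes are sprued and ready to be invested: put each of the four steel casting flasks upright over a wax, seated flat inside the rim of the rubber sprue base that matches its diameter. The two flasks of equal diameter differ in height: the higher one goes over the tall wax tree, the lower one over the low tree. Set each flask down gently, neither dropped nor forced onto base or wax, and leave the bottle and the pliers where they are.

Things in the scene. Friction and masses are not known exactly. Their poses are not given: they have to be found in the camera images.
- flask_small_center (a point): Centre (on the axis, half-way up, 26 mm above its lower rim) of a loose plain steel casting flask: an upright tube open at both ends, 40 mm outside diameter, 52 mm high, wall 3 mm, same either way up, about 120 g. The narrowest flask. z is the tube axis. Stands on the worktop; best gripped some 25 mm below its upper rim, clear of palm and base rim.
- flask_low_center (a point): Centre (on the axis, half-way up, 26 mm above its lower rim) of a loose plain steel casting flask: an upright tube open at both ends, 52 mm outside diameter, 52 mm high, wall 3 mm, same either way up, about 150 g. The lower of the two flasks of 52 mm. z is the tube axis. Stands on the worktop; best gripped some 25 mm below its upper rim, clear of palm and base rim.
- flask_tall_center (a point): Centre (on the axis, half-way up, 35 mm above its lower rim) of a loose plain steel casting flask: an upright tube open at both ends, 52 mm outside diameter, 70 mm high, wall 3 mm, same either way up, about 200 g. The higher of the two flasks of 52 mm, and the tallest of all. z is the tube axis. Stands on the worktop; best gripped some 25 mm below its upper rim, clear of palm and base rim.
- flask_wide_center (a point): Centre (on the axis, half-way up, 34 mm above its lower rim) of a loose plain steel casting flask: an upright tube open at both ends, 66 mm outside diameter, 68 mm high, wall 3 mm, same either way up, about 230 g. The widest flask. z is the tube axis. Stands on the worktop; best gripped some 25 mm below its upper rim, clear of palm and base rim.
- base_small: Round black rubber sprue base, 62 mm across, fixed; on it one wax ring on a short sprue, 16 mm across, top 40 mm over its floor. Origin: centre of its underside, z up. Flask stands on its floor, 5 mm over the worktop; a flared rim, 50 mm wide inside at the floor and 56 mm at its top 11 mm over the worktop, guides it in. It fits the 40 mm flask.
- base_low: Round black rubber sprue base, 74 mm across, fixed; on it a short wax tree with one tier of rings, 28 mm across, top 38 mm over its floor. Origin: centre of its underside, z up. Flask stands on its floor, 5 mm over the worktop; a flared rim, 62 mm wide inside at the floor and 68 mm at its top 11 mm over the worktop, guides it in. It fits a 52 mm flask; its wax is the lower of the two.
- base_tall: Round black rubber sprue base, 74 mm across, fixed; on it a tall wax tree with three tiers of rings, 28 mm across, top 58 mm over its floor. Origin: centre of its underside, z up. Flask stands on its floor, 5 mm over the worktop; a flared rim, 62 mm wide inside at the floor and 68 mm at its top 11 mm over the worktop, guides it in. It fits a 52 mm flask; its wax is taller than the 52 mm high flask, so it needs the higher one.
- base_wide: Round black rubber sprue base, 88 mm across, fixed; on it a broad wax tree with two tiers of rings, 40 mm across, top 53 mm over its floor. Origin: centre of its underside, z up. Flask stands on its floor, 5 mm over the worktop; a flared rim, 76 mm wide inside at the floor and 82 mm at its top 11 mm over the worktop, guides it in. It fits the 66 mm flask.
- bottle_center (a point): Bystander: centre (49 mm up) of a loose amber glass bottle with a black cap, 41 mm diameter, 98 mm high, upright, between the flasks and the bases.
- pliers: Bystander: loose long-nose pliers lying on the worktop behind the bases, 36 x 146 x 12 mm. Origin: centre of the underside; y runs along them.
There are look-alikes about, which are no part of the job. Leave any blue or green look-alike of the part that bears flask_low_center alone. What is shaped like the base_tall but red is not meant.

How it is judged:
By the outcome, as a careful person would: the job done as asked, in the order asked, and still so for the second after the job is handed in, with the robot touching nothing.
It also fails if it takes over 99 s, if anything falls off the work surface, if the arm or the gripper's body presses on something with over 40 N, if the wrist force passes 120 N, or if a joint passes its speed limit or range.

## Robot

A 6-joint arm with a two-finger parallel gripper is mounted at the origin on a cart in front of the work surface, level with it; the furniture and walls round the work are solid. World frame = base frame: x ahead of the robot, y to its left, z up, the work surface at z = 0. Lengths are in m, angles in degrees, forces in N, time in s.
With the tool pointing down it reaches from about 0.35 to 0.875 m from the base axis. Payload 4.2 kg.
Tool frame: the origin (TCP) lies between the finger pads; the fingertips stand 25 mm ahead of it and the grasp point (between the pads) lies 6 mm ahead of it (r.tips_ahead is the distance from the TCP to the fingertips, in m); z points along the fingers, y is the direction in which the jaws open and shut (so a half turn about z gives the same grasp; the last joint's range is limited). The gripper opens to 87 mm and grips with 3 to 60 N. Pads are 19 mm wide; open, the fingers measure 117 mm over their backs; the gripper's body (75 mm by 190 mm) begins 51 mm behind the grasp point.
Start: joints at [78.243, 22.042, 0.453, 0, -68.411, -14.817], TCP at [0.28, 0.559, 0.248] pointing down, gripper open.
Joint ranges: [-179.83, 179.83], [-69.29, 118.12], [-61.27, 80.66], [-181.25, 117.63], [-171.15, -9.14], [-177.46, 177.46]. Speed limits (degrees/s): [159.86, 159.86, 180, 180, 180, 180].

## Interface

Orientations are given as a 3x3 rotation matrix whose columns are the frame's x, y, z axes.
In Python, from station import r, vision, finish_job gives the robot as it stands.
- The arm moves only by the shell command python3 -m jog 'ROWS'. ROWS is a JSON object of lists of equal length, an entry for each row: "rot": the turn, a rotation vector about the world's x, y, z in degrees, a list of three; "delta_pos": the shift along the world's x, y, z in mm, a list of three; "grip": the opening in per cent of the stroke, from 0 (shut) to 100 (fully open). A call has 1 to 10 rows; each row shifts and turns the commanded pose from where the row before left it; what a row does not reach is not made up. A row lasts 1/12 s, in which the tool goes at most 41.7 mm and 7.16 degrees, less where a joint would pass 70% of its speed; a pose out of reach is approached as far as the arm can. A call with a gripper value outside its range is refused whole. The fingers move at their own pace and stop on an object; the grip force is fixed at half the most. Time passes only in rows, so rows that do not move let the fingers close. It gives the time, the measured TCP pose, the force and the opening at its end, in the units of the state.
- r.sense(): the state, without advancing time (a new reading comes with each control period).
- vision.capture(name): name is "scene" or "top" or "wrist"; returns a dict with "frame" (480x640x3 uint8, red, green, blue), "K" (3x3 intrinsics, pixels), "xyz" and "orientation" of the camera in the world. Camera axes: x right, y up, looking along -z (the intrinsics and any distortion apply to the point x, -y, -z); pixel columns grow to the right and rows downward; lengths in m; the calibration is good to about 2 mm. A picture is of the moment at which its call begins. There is no depth.
- finish_job(): hands the job in, once; it reports no verdict.
The state is a dict: "time_s": time; "joints": joint angles; "joint_velocities": joint speeds; "effort": joint torques, N m; "tcp_pos": TCP position; "ee_rot": TCP orientation; "wrist_force": force on the tool from outside, world axes, zero at the start; "moment": the same for the moment, N m; "gripper_width": opening from 0.0 (shut) to 1.0 (fully open).
Only numpy, scipy, OpenCV 4.12 (cv2) and the standard library are available. Lean on these libraries where they do the work, as an engineer would, in place of code of your own. Each camera call takes 0.05 s, during which the arm holds its last target. There are 200 camera calls.

## Working session

There is one attempt and no reset: what is moved stays moved. The work goes in short steps, Python scripts to look and compute and a shell command to move; the robot and the scene stay as the last step left them, time stands still between calls to the robot, and variables do not carry over. Pictures are saved under pics/ and viewed, about 12 in all and at most 16, crops included, and the job is handed in when it is done.

```bash
ls; mkdir -p pics; python3 - <<'E'
from station import r, vision
import cv2,json,numpy as np
for n in ("top","scene"):
    c=vision.capture(n)
    cv2.imwrite(f"pics/{n}0.png",c["frame"][:,:,::-1])
    print(n,{k:np.round(v,4).tolist() if not isinstance(v,dict) else v for k,v in c.items() if k!="frame"})
s=r.sense();print(s["time_s"],s["tcp_pos"],s["ee_rot"],s["gripper_width"],r.tips_ahead)
E
```

```text
pics
top {'K': [[576.8524, 0.0, 324.8046], [0.0, 576.8524, 237.0073], [0.0, 0.0, 1.0]], 'xyz': [0.3622, -0.0991, 1.1798], 'orientation': [[-0.0263, 0.9826, -0.1838], [-0.9995, -0.0291, -0.0125], [-0.0177, 0.1834, 0.9829]]}
scene {'K': [[500.0408, 0.0, 317.6455], [0.0, 500.0408, 242.5968], [0.0, 0.0, 1.0]], 'xyz': [1.0052, 0.3795, 1.0241], 'orientation': [[-0.7004, -0.5896, 0.4022], [0.7136, -0.5673, 0.4111], [-0.0143, 0.5749, 0.8181]]}
0.1 [0.27935763 0.55856638 0.24657762] [[ 8.94284751e-01 -4.47497671e-01 -7.86574923e-04]
 [-4.47498355e-01 -8.94283030e-01 -1.75644183e-03]
 [ 8.25830246e-05  1.92275013e-03 -9.99998148e-01]] 0.9988010289652756 0.025
```

View pics/top0.png

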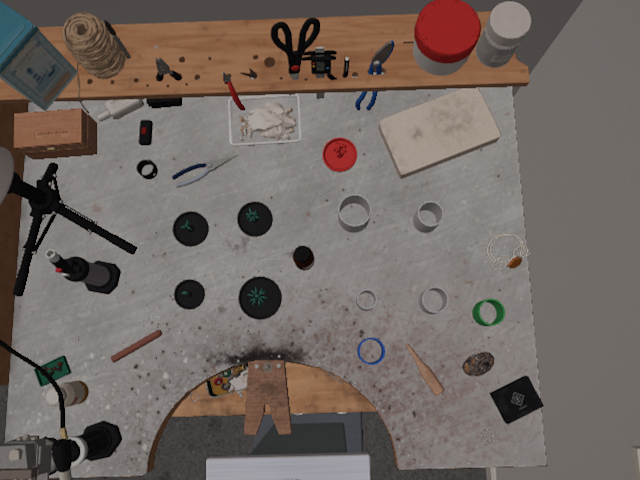

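View pics/scene0.png

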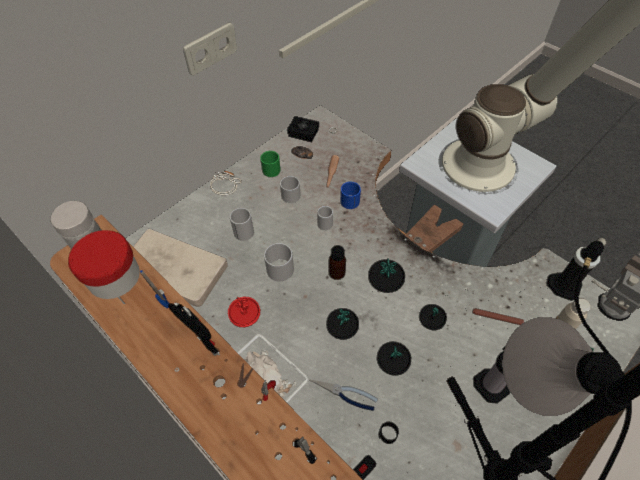

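Candidates in the top image:
- **Flasks:** steel at (354,212), (429,216), (434,300) and (366,299). The blue (371,350) and green (488,312) ones are look-alikes.
- **Bases:** black at (191,229), (255,219), (189,294) and (260,297). The red one at (340,154) is a look-alike.
- **Bystanders:** bottle at (303,257), pliers at (205,170).

Next I'll measure these and make a crop.

```bash
cat > h.py <<'E'
import numpy as np, cv2
from scipy.optimize import minimize
from station import r, vision
def proj(c,P):
    p=(np.atleast_2d(P)-c["xyz"])@np.array(c["orientation"]); p=p*[1,-1,-1]
    q=p@np.array(c["K"]).T; return q[:,:2]/q[:,2:]
def ray(c,uv,z):
    d=np.linalg.inv(c["K"])@[uv[0],uv[1],1]; d=np.array(c["orientation"])@(d*[1,-1,-1])
    o=np.array(c["xyz"]); return o+d*(z-o[2])/d[2]
T=np.linspace(0,2*np.pi,120,endpoint=False)
def circ(x,y,R,z): return np.c_[x+R*np.cos(T),y+R*np.sin(T),0*T+z]
def grad(c):
    g=cv2.GaussianBlur(cv2.cvtColor(c["frame"],cv2.COLOR_RGB2GRAY).astype(np.float32),(0,0),1.0)
    return g,cv2.magnitude(cv2.Sobel(g,5,1,0),cv2.Sobel(g,5,0,1))
def fit(c,G,x0,circles,span=.02):
    def s(x,y): 
        v=0
        for R,z in circles:
            m=proj(c,circ(x,y,R,z)).astype(np.float32)
            v+=np.minimum(cv2.remap(G,m[None,:,0],m[None,:,1],1),150).mean()
        return v
    best=(-1,)
    for st,w in ((.002,span),(.0005,.002)):
        b=best[1:] or x0
        for dx in np.arange(-w,w+1e-9,st):
            for dy in np.arange(-w,w+1e-9,st):
                best=max(best,(s(b[0]+dx,b[1]+dy),b[0]+dx,b[1]+dy))
    return best
OBJ={ # pixel in top, height for seed, circles
"wide":((354,212),.034,[(.033,.068),(.030,.068)]),
"tall":((429,216),.05,[(.026,.07),(.023,.07)]),
"low":((434,300),.026,[(.026,.052),(.023,.052)]),
"small":((366,299),.03,[(.020,.052),(.017,.052)]),
"b_wide":((260,297),.005,[(.044,.011),(.044,.003)]),
"b_A":((255,219),.005,[(.037,.011),(.037,.003)]),
"b_B":((191,229),.005,[(.037,.011),(.037,.003)]),
"b_small":((189,294),.005,[(.031,.011),(.031,.003)]),
"bottle":((303,254),.09,[(.0205,.075)])}
E
python3 - <<'E'
from h import *
C={n:vision.capture(n) for n in("top","scene")}
G={n:grad(c)[1] for n,c in C.items()}
for k,(uv,z,ci) in OBJ.items():
    x0=ray(C["top"],uv,z)[:2]; o=[]
    for n in C:
        b=fit(C[n],G[n],tuple(x0),ci); o.append((round(b[0]),np.round(b[1:],4).tolist()))
    print(k,o)
f=C["top"]["frame"][180:330,150:460]; s=C["scene"]["frame"][160:400,210:470]
a=cv2.resize(f,(780,377),interpolation=2); 
cv2.imwrite("pics/crop_top.png",a[:,:,::-1]); cv2.imwrite("pics/crop_scene.png",cv2.resize(s,(650,600),interpolation=2)[:,:,::-1])
E
```

```text
wide [(204, [0.6215, -0.1448]), (169, [0.6245, -0.1433])]
tall [(187, [0.6091, -0.2931]), (149, [0.6121, -0.2901])]
low [(137, [0.4433, -0.2935]), (144, [0.4453, -0.293])]
small [(109, [0.4477, -0.1624]), (148, [0.4512, -0.1609])]
b_wide [(300, [0.4626, 0.0521]), (292, [0.4601, 0.0521])]
b_A [(300, [0.6265, 0.0616]), (299, [0.6235, 0.0616])]
b_B [(300, [0.6097, 0.195]), (300, [0.6082, 0.195])]
b_small [(300, [0.4732, 0.1964]), (298, [0.4712, 0.1959])]
bottle [(149, [0.5302, -0.0401]), (112, [0.5282, -0.0451])]
```

View pics/crop_scene.png

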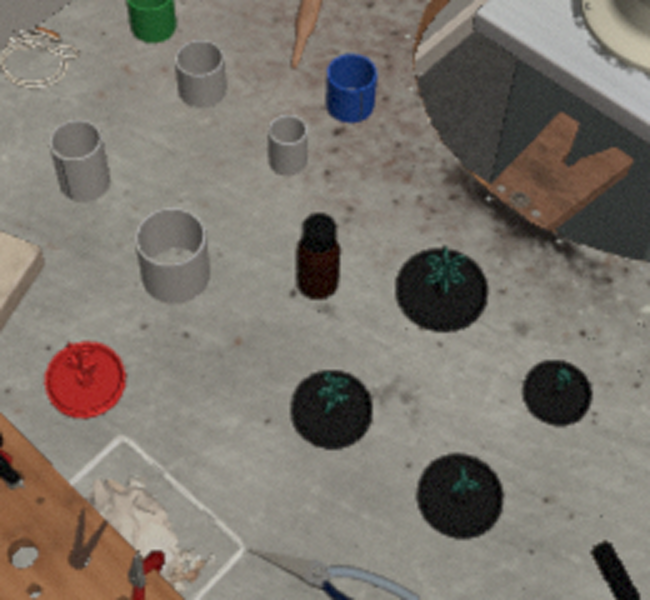

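The crop shows the higher 52 mm flask at (80,160) and the lower one at (200,73). The wide flask is at (172,255) and the small one at (288,145). The three-tier tall wax is on the base at (332,408). The low one-tier wax is at (460,495), the small base at (557,392) and the wide base at (441,290).

Next I'll check the start surroundings through the wrist camera and by projection.

```bash
python3 - <<'E'
from h import *
t=np.array(r.sense()["tcp_pos"])
C={n:vision.capture(n) for n in("top","scene","wrist")}
for n in("top","scene"): print(n,proj(C[n],[t,t+[0,0,.2]]).round())
w=C["wrist"];print(np.round(w["xyz"],3),np.round(w["orientation"],2).tolist())
for uv in((60,455),(100,440),(130,250),(110,275),(42,200)): print(uv,ray(C["top"],uv,0).round(3),ray(C["top"],uv,.2).round(3))
cv2.imwrite("pics/w0.png",w["frame"][:,:,::-1])
E
```

```text
top [[ -80.  409.]
 [-195.  427.]]
scene [[697. 313.]
 [784. 247.]]
[0.341 0.529 0.385] [[-0.45, 0.87, 0.23], [-0.89, -0.43, -0.11], [0.0, -0.25, 0.97]]
(60, 455) [0.164 0.446 0.   ] [0.198 0.354 0.2  ]
(100, 440) [0.19  0.368 0.   ] [0.219 0.289 0.2  ]
(130, 250) [0.567 0.323 0.   ] [0.533 0.251 0.2  ]
(110, 275) [0.516 0.362 0.   ] [0.49  0.284 0.2  ]
(42, 200) [0.681 0.515 0.   ] [0.627 0.411 0.2  ]
```

View pics/w0.png

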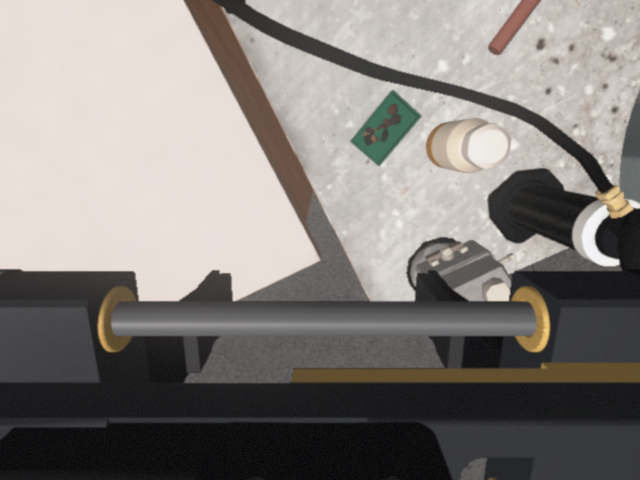

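The wrist view shows the tall bench tools beside the start pose: a post at (570,210), a cable running from (610,190) to (230,0), and a pale panel on the left. I'll triangulate the cable and post heights before moving.

```bash
python3 - <<'E'
from h import *
C={n:vision.capture(n) for n in("top","wrist","scene")}
for uv in((1,345),(40,370),(64,420),(68,452),(30,455)):
    for z in(0,.1,.15,.2,.3): 
        P=ray(C["top"],uv,z); print(uv,z,P.round(2),"wrist",proj(C["wrist"],P).round()[0],"scene",proj(C["scene"],P).round()[0])
a=C["top"]["frame"][300:480,0:180]; b=C["scene"]["frame"][200:470,460:640]
p=np.hstack([cv2.resize(a,(400,400),interpolation=2),cv2.resize(b,(400,600),interpolation=2)[:400]])
cv2.imwrite("pics/left.png",p[:,:,::-1])
E
```

```text
(1, 345) 0 [0.38 0.58 0.  ] wrist [261. 129.] scene [613. 408.]
(1, 345) 0.1 [0.38 0.52 0.1 ] wrist [309.  90.] scene [609. 370.]
(1, 345) 0.15 [0.38 0.49 0.15] wrist [350.  56.] scene [607. 349.]
(1, 345) 0.2 [0.38 0.46 0.2 ] wrist [417.   1.] scene [605. 327.]
(1, 345) 0.3 [0.37 0.41 0.3 ] wrist [ 885. -385.] scene [600. 279.]
(40, 370) 0 [0.33 0.5  0.  ] wrist [358. 138.] scene [587. 363.]
(40, 370) 0.1 [0.33 0.45 0.1 ] wrist [431. 102.] scene [584. 328.]
(40, 370) 0.15 [0.33 0.42 0.15] wrist [493.  71.] scene [582. 309.]
(40, 370) 0.2 [0.33 0.4  0.2 ] wrist [594.  20.] scene [581. 289.]
(40, 370) 0.3 [0.34 0.34 0.3 ] wrist [1291. -329.] scene [577. 244.]
(64, 420) 0 [0.23 0.44 0.  ] wrist [443. 200.] scene [586. 317.]
(64, 420) 0.1 [0.24 0.4  0.1 ] wrist [534. 181.] scene [583. 285.]
(64, 420) 0.15 [0.25 0.37 0.15] wrist [610. 165.] scene [581. 268.]
(64, 420) 0.2 [0.25 0.35 0.2 ] wrist [730. 140.] scene [580. 249.]
(64, 420) 0.3 [0.26 0.3  0.3 ] wrist [1472.  -15.] scene [576. 208.]
(68, 452) 0 [0.17 0.43 0.  ] wrist [474. 245.] scene [594. 297.]
(68, 452) 0.1 [0.19 0.39 0.1 ] wrist [568. 237.] scene [591. 266.]
(68, 452) 0.15 [0.19 0.36 0.15] wrist [646. 231.] scene [589. 250.]
(68, 452) 0.2 [0.2  0.34 0.2 ] wrist [767. 222.] scene [587. 232.]
(68, 452) 0.3 [0.22 0.3  0.3 ] wrist [1465.  167.] scene [584. 192.]
(30, 455) 0 [0.17 0.51 0.  ] wrist [412. 277.] scene [626. 316.]
(30, 455) 0.1 [0.18 0.45 0.1 ] wrist [489. 277.] scene [622. 284.]
(30, 455) 0.15 [0.19 0.43 0.15] wrist [552. 277.] scene [620. 267.]
(30, 455) 0.2 [0.2 0.4 0.2] wrist [650. 277.] scene [618. 248.]
(30, 455) 0.3 [0.22 0.35 0.3 ] wrist [1184.  279.] scene [613. 207.]
```

View pics/left.png

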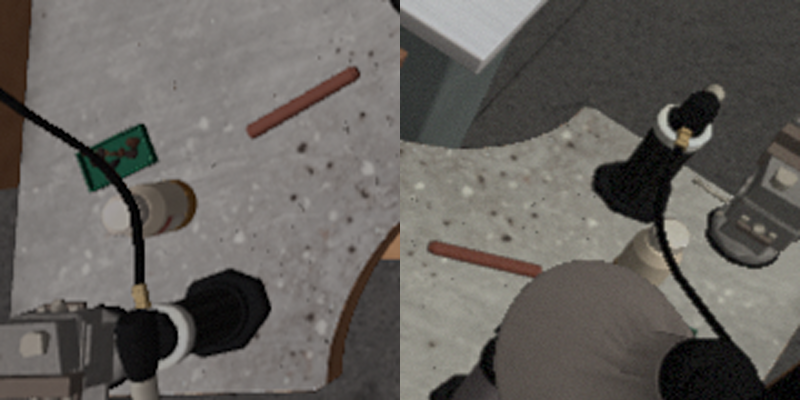

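The cable sits at about z 0.14 and the post is under 0.2, so I'll lift first, then cross over to the small flask.

```bash
python3 -m jog '{"delta_pos":[[0,0,30],[0,0,35],[0,0,35],[4,-18,0],[7,-30,0],[8.5,-36,0],[8.5,-36,0],[8.5,-36,0],[8.5,-36,0],[8.5,-36,0]],"rot":[[0,0,0],[0,0,0],[0,0,0],[0,0,0],[0,0,0],[0,0,0],[0,0,0],[0,0,0],[0,0,0],[0,0,0]],"grip":[100,100,100,100,100,100,100,100,100,100]}'
python3 -m jog '{"delta_pos":[[8.5,-36,0],[8.5,-36,0],[8.5,-36,0],[8.5,-36,0],[8.5,-36,0],[8.5,-36,0],[8.5,-36,0],[8.5,-36,0],[8.5,-36,0],[0,0,0]],"rot":[[0,0,0],[0,0,0],[0,0,0],[0,0,0],[0,0,0],[0,0,0],[0,0,0],[0,0,0],[0,0,0],[0,0,0]],"grip":[100,100,100,100,100,100,100,100,100,100]}'
```

```text
time_s: 1.33
tcp_pos: [0.3331, 0.3291, 0.3477]
ee_rot: [[0.895, -0.447, 0.0], [-0.447, -0.895, 0.0], [0.0, -0.001, -1.0]]
wrist_force: [0.6, -0.0, 0.4]
gripper_width: 0.998
time_s: 2.17
tcp_pos: [0.4098, 0.0022, 0.3478]
ee_rot: [[0.891, -0.454, 0.0], [-0.454, -0.891, -0.001], [0.001, 0.001, -1.0]]
wrist_force: [0.2, 0.5, -0.5]
gripper_width: 1.0
```

```bash
python3 -m jog '{"delta_pos":[[8,-33,-20],[8,-33,-30],[8,-33,-30],[8,-33,-30],[8,-32,-30],[0,0,-30],[0,0,-30],[0,0,-20],[0,0,-10],[0,0,0]],"grip":[100,100,100,100,100,100,100,100,100,100],"rot":[[0,0,0],[0,0,0],[0,0,0],[0,0,0],[0,0,0],[0,0,0],[0,0,0],[0,0,0],[0,0,0],[0,0,0]]}'
python3 - <<'E'
from h import *
w=vision.capture("wrist"); cv2.imwrite("pics/w1.png",w["frame"][:,:,::-1])
t=vision.capture("scene"); G=grad(w)[1]
print(fit(w,G,(.4495,-.1617),OBJ["small"][2],.015), r.sense()["tcp_pos"])
E
```

```text
time_s: 3.0
tcp_pos: [0.4454, -0.1469, 0.1243]
ee_rot: [[0.894, -0.448, -0.006], [-0.448, -0.894, 0.0], [-0.005, 0.002, -1.0]]
wrist_force: [-0.2, -0.5, -0.2]
gripper_width: 1.002
(np.float32(193.88464), np.float64(0.446), np.float64(-0.1627)) [ 0.44753268 -0.146895    0.12703861]
```

View pics/w1.png

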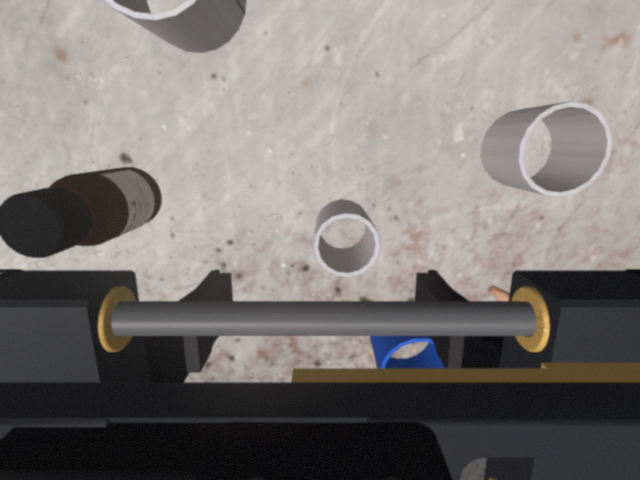

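The small flask's rim is at (346,244), between the fingers' lines, with the bottle clear on the left at (75,215). The wrist fit gives (0.446,-0.163), which agrees.

```bash
python3 -m jog '{"delta_pos":[[0.5,-8,0],[0,-7.5,0],[0,0,-15],[0,0,-20],[0,0,0]],"grip":[100,100,100,100,100],"rot":[[0,0,0],[0,0,0],[0,0,0],[0,0,0],[0,0,0]]}'
python3 -c "
from h import *
w=vision.capture('wrist');print(fit(w,grad(w)[1],(.448,-.162),OBJ['small'][2],.012));print(r.sense()['tcp_pos'])"
```

```text
time_s: 3.52
tcp_pos: [0.4459, -0.1629, 0.09]
ee_rot: [[0.894, -0.449, -0.004], [-0.449, -0.894, 0.001], [-0.004, 0.001, -1.0]]
wrist_force: [-0.4, -0.2, -0.4]
gripper_width: 0.999
(np.float32(172.38214), np.float64(0.446), np.float64(-0.1625))
[ 0.44675445 -0.16301188  0.09129617]
```

```bash
python3 -m jog '{"delta_pos":[[0,0,-15],[0,0,-20],[0,0,-14],[0,0,-6],[0,0,0],[0,0,0]],"grip":[100,100,100,100,100,100],"rot":[[0,0,0],[0,0,0],[0,0,0],[0,0,0],[0,0,0],[0,0,0]]}'
python3 -m jog '{"delta_pos":[[0,0,0],[0,0,0],[0,0,0],[0,0,0],[0,0,0],[0,0,0],[0,0,0],[0,0,0],[0,0,0],[0,0,0]],"grip":[70,60,50,40,30,20,20,20,20,20],"rot":[[0,0,0],[0,0,0],[0,0,0],[0,0,0],[0,0,0],[0,0,0],[0,0,0],[0,0,0],[0,0,0],[0,0,0]]}'
```

```text
time_s: 4.07
tcp_pos: [0.4485, -0.1627, 0.0377]
ee_rot: [[0.895, -0.447, 0.002], [-0.447, -0.895, -0.0], [0.002, -0.0, -1.0]]
wrist_force: [0.1, -0.2, 0.3]
gripper_width: 0.999
time_s: 4.9
tcp_pos: [0.4475, -0.1625, 0.0367]
ee_rot: [[0.894, -0.447, -0.0], [-0.447, -0.894, -0.0], [-0.0, 0.0, -1.0]]
wrist_force: [0.3, -0.7, 0.8]
gripper_width: 0.454
```

```bash
python3 -m jog '{"delta_pos":[[0,0,5],[0,0,15],[0,0,25],[0,0,30],[0,0,30],[0,0,30],[0,5,15],[1,15,0],[2,25,0],[2,30,0]],"grip":[20,20,20,20,20,20,20,20,20,20],"rot":[[0,0,0],[0,0,0],[0,0,0],[0,0,0],[0,0,0],[0,0,0],[0,0,0],[0,0,0],[0,0,0],[0,0,0]]}'
python3 -m jog '{"delta_pos":[[2.5,35,0],[2.5,35,0],[2.5,35,0],[2.5,35,0],[2.5,35,0],[2.5,35,0],[2.5,35,0],[2,28,0],[0,10,0],[0,0,0]],"grip":[20,20,20,20,20,20,20,20,20,20],"rot":[[0,0,0],[0,0,0],[0,0,0],[0,0,0],[0,0,0],[0,0,0],[0,0,0],[0,0,0],[0,0,0],[0,0,0]]}'
python3 - <<'E'
from h import *
w=vision.capture("wrist"); cv2.imwrite("pics/w2.png",w["frame"][:,:,::-1]); G=grad(w)[1]
for c in (OBJ["b_small"][2],OBJ["b_small"][2][:1],[(.028,.011)]): print(fit(w,G,(.472,.196),c,.01))
print(r.sense()["tcp_pos"],r.sense()["gripper_width"])
E
```

```text
time_s: 5.73
tcp_pos: [0.4522, -0.0873, 0.1873]
ee_rot: [[0.893, -0.45, 0.001], [-0.45, -0.893, 0.0], [0.001, -0.001, -1.0]]
wrist_force: [-0.3, 0.7, -1.4]
gripper_width: 0.45
time_s: 6.57
tcp_pos: [0.472, 0.1976, 0.1866]
ee_rot: [[0.896, -0.445, -0.0], [-0.445, -0.896, 0.0], [-0.0, 0.0, -1.0]]
wrist_force: [-0.3, -0.6, -0.7]
gripper_width: 0.453
(np.float32(250.36917), np.float64(0.47), np.float64(0.196))
(np.float32(125.26281), np.float64(0.4715), np.float64(0.196))
(np.float32(92.52079), np.float64(0.4745), np.float64(0.1945))
[0.47156497 0.19602658 0.18644942] 0.45113248805789613
```

View pics/w2.png

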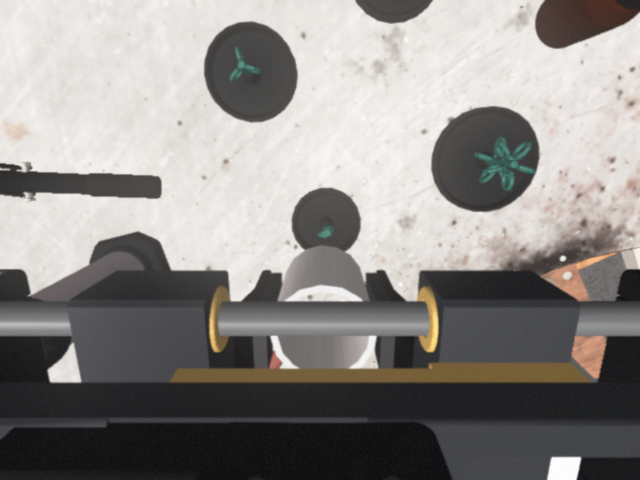

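The base is at (326,221), with the held flask directly above it in plan and centred to within 1 mm. I'll lower it and slow down at the end.

```bash
python3 -m jog '{"delta_pos":[[0,0,-15],[0,0,-25],[0,0,-25],[0,0,-20],[0,0,-15],[0,0,-12],[0,0,-10],[0,0,-8],[0,0,-6],[0,0,0]],"grip":[20,20,20,20,20,20,20,20,20,20],"rot":[[0,0,0],[0,0,0],[0,0,0],[0,0,0],[0,0,0],[0,0,0],[0,0,0],[0,0,0],[0,0,0],[0,0,0]]}'
python3 -m jog '{"delta_pos":[[0,0,-2],[0,0,-2],[0,0,-1],[0,0,-1],[0,0,0],[0,0,0],[0,0,0]],"grip":[20,20,20,20,20,20,20],"rot":[[0,0,0],[0,0,0],[0,0,0],[0,0,0],[0,0,0],[0,0,0],[0,0,0]]}'
```

```text
time_s: 7.45
tcp_pos: [0.4716, 0.1947, 0.0499]
ee_rot: [[0.894, -0.448, -0.002], [-0.448, -0.894, -0.001], [-0.001, 0.002, -1.0]]
wrist_force: [0.2, -0.5, -1.1]
gripper_width: 0.451
time_s: 8.03
tcp_pos: [0.4722, 0.1956, 0.0449]
ee_rot: [[0.894, -0.447, 0.0], [-0.447, -0.894, 0.0], [0.0, -0.0, -1.0]]
wrist_force: [-0.6, -0.3, -0.5]
gripper_width: 0.453
```

```bash
python3 -m jog '{"delta_pos":[[0,0,-1],[0,0,-0.5],[0,0,-0.5],[0,0,0],[0,0,0],[0,0,0]],"grip":[20,20,20,20,20,20],"rot":[[0,0,0],[0,0,0],[0,0,0],[0,0,0],[0,0,0],[0,0,0]]}'
python3 -m jog '{"delta_pos":[[0,0,-0.5],[0,0,-0.5],[0,0,0],[0,0,0],[0,0,0],[0,0,0]],"grip":[20,20,20,20,20,20],"rot":[[0,0,0],[0,0,0],[0,0,0],[0,0,0],[0,0,0],[0,0,0]]}'
```

```text
time_s: 8.53
tcp_pos: [0.4721, 0.1955, 0.0427]
ee_rot: [[0.894, -0.447, -0.0], [-0.447, -0.894, -0.0], [0.0, 0.0, -1.0]]
wrist_force: [0.3, 0.5, -0.4]
gripper_width: 0.45
time_s: 9.03
tcp_pos: [0.4721, 0.1955, 0.0418]
ee_rot: [[0.894, -0.447, 0.0], [-0.447, -0.894, 0.0], [0.0, -0.0, -1.0]]
wrist_force: [-0.7, -0.3, -1.3]
gripper_width: 0.452
```

```bash
for i in 1 2 3; do python3 -m jog '{"delta_pos":[[0,0,-0.4],[0,0,0],[0,0,0]],"grip":[20,20,20],"rot":[[0,0,0],[0,0,0],[0,0,0]]}' | egrep 'tcp|force'; done
```

```text
tcp_pos: [0.4721, 0.1955, 0.0417]
wrist_force: [-1.2, -0.9, 4.1]
tcp_pos: [0.4722, 0.1956, 0.0417]
wrist_force: [-2.9, -0.9, 6.6]
tcp_pos: [0.4722, 0.1956, 0.0417]
wrist_force: [-3.4, -1.3, 8.9]
```

Seated exactly at the predicted height (+5 mm). I'll ease the pressure, release, rise and head for the low flask.

```bash
python3 -m jog '{"delta_pos":[[0,0,0.8],[0,0,0],[0,0,0],[0,0,0],[0,0,0],[0,0,0],[0,0,0],[0,0,0]],"grip":[20,50,60,70,75,75,75,75],"rot":[[0,0,0],[0,0,0],[0,0,0],[0,0,0],[0,0,0],[0,0,0],[0,0,0],[0,0,0]]}'
python3 -m jog '{"delta_pos":[[0,0,5],[0,0,15],[0,0,25],[0,0,35],[0,0,35],[0,0,25],[-1,-25,5],[-1,-30,0],[-1,-36,0],[-1,-36,0]],"grip":[75,75,75,75,75,85,100,100,100,100],"rot":[[0,0,0],[0,0,0],[0,0,0],[0,0,0],[0,0,0],[0,0,0],[0,0,0],[0,0,0],[0,0,0],[0,0,0]]}'
python3 -m jog '{"delta_pos":[[-2.5,-38,0],[-2.5,-38,0],[-2.5,-38,0],[-2.5,-38,0],[-2.5,-38,0],[-2.5,-38,0],[-2.5,-38,0],[-2.5,-38,0],[-2,-38,0],[-2,-20,0]],"grip":[100,100,100,100,100,100,100,100,100,100],"rot":[[0,0,0],[0,0,0],[0,0,0],[0,0,0],[0,0,0],[0,0,0],[0,0,0],[0,0,0],[0,0,0],[0,0,0]]}'
python3 -c "
from h import *
w=vision.capture('wrist');print(fit(w,grad(w)[1],(.444,-.293),OBJ['low'][2],.015));print(r.sense()['tcp_pos'])
c=vision.capture('top');g=grad(c)[1];print(fit(c,g,(.472,.196),[(.02,.057),(.017,.057)],.012));c=vision.capture('scene');g=grad(c)[1];print(fit(c,g,(.472,.196),[(.02,.057),(.017,.057)],.012))
cv2.imwrite('pics/s3.png',cv2.resize(c['frame'][250:450,290:520],(690,600),interpolation=2)[:,:,::-1])"
```

```text
time_s: 10.45
tcp_pos: [0.4721, 0.1955, 0.0412]
ee_rot: [[0.894, -0.447, -0.0], [-0.447, -0.894, -0.0], [-0.0, 0.0, -1.0]]
wrist_force: [0.0, -0.2, 0.5]
gripper_width: 0.74
time_s: 11.28
tcp_pos: [0.4678, 0.0676, 0.1871]
ee_rot: [[0.895, -0.446, 0.001], [-0.446, -0.895, 0.001], [0.001, -0.001, -1.0]]
wrist_force: [0.8, -0.7, 0.7]
gripper_width: 0.977
time_s: 12.12
tcp_pos: [0.4436, -0.2968, 0.1867]
ee_rot: [[0.893, -0.45, 0.001], [-0.45, -0.893, -0.001], [0.001, 0.0, -1.0]]
wrist_force: [0.4, 0.0, -0.3]
gripper_width: 1.002
(np.float32(175.31003), np.float64(0.441), np.float64(-0.295))
[ 0.44355214 -0.29821936  0.18648311]
(np.float32(240.26285), np.float64(0.471), np.float64(0.195))
(np.float32(210.57709), np.float64(0.475), np.float64(0.195))
```

View pics/s3.png

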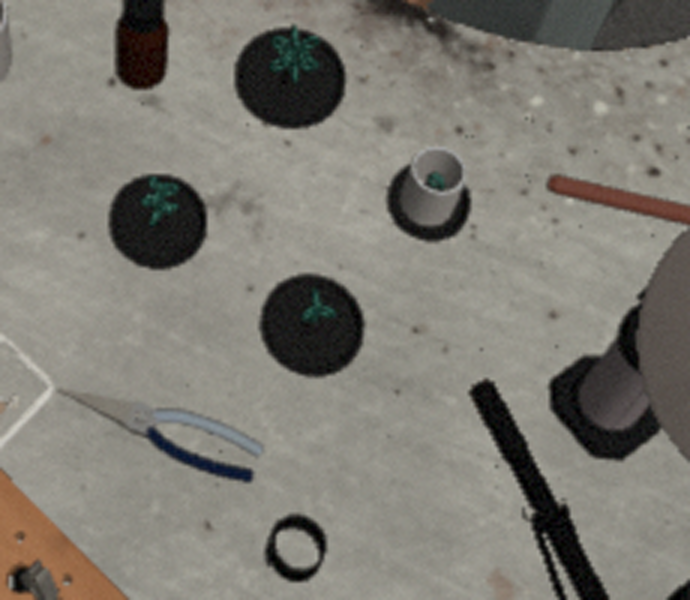

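The small flask stands upright inside its base at (432,190), with the wax visible within it. Next I'll pick the low flask.

```bash
python3 -m jog '{"delta_pos":[[-1,4,-15],[0,0,-25],[0,0,-25],[0,0,-15],[0,0,0]],"grip":[100,100,100,100,100],"rot":[[0,0,0],[0,0,0],[0,0,0],[0,0,0],[0,0,0]]}'
python3 -c "
from h import *
w=vision.capture('wrist');print(fit(w,grad(w)[1],(.444,-.293),OBJ['low'][2],.012));print(r.sense()['tcp_pos'])"
python3 -m jog '{"delta_pos":[[0,0,-15],[0,0,-25],[0,0,-20],[0,0,-8],[0,0,-2],[0,0,0],[0,0,0]],"grip":[100,100,100,100,100,100,100],"rot":[[0,0,0],[0,0,0],[0,0,0],[0,0,0],[0,0,0],[0,0,0],[0,0,0]]}'
python3 -m jog '{"delta_pos":[[0,0,0],[0,0,0],[0,0,0],[0,0,0],[0,0,0],[0,0,0],[0,0,0],[0,0,0]],"grip":[80,70,60,50,40,30,30,30],"rot":[[0,0,0],[0,0,0],[0,0,0],[0,0,0],[0,0,0],[0,0,0],[0,0,0],[0,0,0]]}'
```

```text
time_s: 12.68
tcp_pos: [0.4409, -0.2873, 0.1034]
ee_rot: [[0.895, -0.446, -0.007], [-0.446, -0.895, 0.003], [-0.007, 0.0, -1.0]]
wrist_force: [-0.5, 0.9, -0.8]
gripper_width: 1.0
(np.float32(179.3365), np.float64(0.4415), np.float64(-0.295))
[ 0.44230108 -0.2880538   0.10535175]
time_s: 13.32
tcp_pos: [0.4444, -0.2897, 0.0379]
ee_rot: [[0.895, -0.447, 0.003], [-0.447, -0.895, -0.001], [0.003, -0.0, -1.0]]
wrist_force: [0.5, -0.3, -0.4]
gripper_width: 1.001
time_s: 13.98
tcp_pos: [0.4432, -0.2898, 0.0367]
ee_rot: [[0.894, -0.447, 0.0], [-0.447, -0.894, -0.0], [0.0, 0.0, -1.0]]
wrist_force: [-1.9, -2.3, 3.6]
gripper_width: 0.59
```

```bash
python3 -m jog '{"delta_pos":[[0,0,5],[0,0,15],[0,0,25],[0,0,30],[0,0,30],[0,0,30],[2,5,15],[5,15,0],[9,27,0],[11,32,0]],"grip":[30,30,30,30,30,30,30,30,30,30],"rot":[[0,0,0],[0,0,0],[0,0,0],[0,0,0],[0,0,0],[0,0,0],[0,0,0],[0,0,0],[0,0,0],[0,0,0]]}'
python3 -m jog '{"delta_pos":[[12,35,0],[12,35,0],[12,35,0],[12,35,0],[12,35,0],[12,35,0],[12,35,0],[12,35,0],[12,35,0],[12,35,0]],"grip":[30,30,30,30,30,30,30,30,30,30],"rot":[[0,0,0],[0,0,0],[0,0,0],[0,0,0],[0,0,0],[0,0,0],[0,0,0],[0,0,0],[0,0,0],[0,0,0]]}'
python3 -m jog '{"delta_pos":[[12,30,0],[7,16,0],[0,6,0],[0,0,0],[0,0,0],[0,0,0]],"grip":[30,30,30,30,30,30],"rot":[[0,0,0],[0,0,0],[0,0,0],[0,0,0],[0,0,0],[0,0,0]]}'
python3 - <<'E'
from h import *
w=vision.capture("wrist"); G=grad(w)[1]
for c in (OBJ["b_B"][2],OBJ["b_B"][2][:1]): print(fit(w,G,(.609,.195),c,.01))
print(r.sense()["tcp_pos"],r.sense()["gripper_width"])
cv2.imwrite("pics/w4.png",w["frame"][:,:,::-1])
E
```

```text
time_s: 14.82
tcp_pos: [0.4695, -0.21, 0.1864]
ee_rot: [[0.893, -0.45, -0.0], [-0.45, -0.893, 0.001], [-0.001, -0.001, -1.0]]
wrist_force: [0.1, 0.8, -0.9]
gripper_width: 0.587
time_s: 15.65
tcp_pos: [0.5896, 0.1415, 0.1858]
ee_rot: [[0.894, -0.447, -0.002], [-0.447, -0.894, 0.0], [-0.001, 0.001, -1.0]]
wrist_force: [1.1, -0.2, -1.0]
gripper_width: 0.587
time_s: 16.15
tcp_pos: [0.6084, 0.1904, 0.1862]
ee_rot: [[0.894, -0.448, -0.001], [-0.448, -0.894, -0.0], [-0.001, 0.001, -1.0]]
wrist_force: [-0.2, -0.7, -2.5]
gripper_width: 0.586
(np.float32(229.83081), np.float64(0.6054999999999999), np.float64(0.196))
(np.float32(118.08326), np.float64(0.6065), np.float64(0.1965))
[0.60856034 0.19028338 0.18641258] 0.5836798592513395
```

View pics/w4.png

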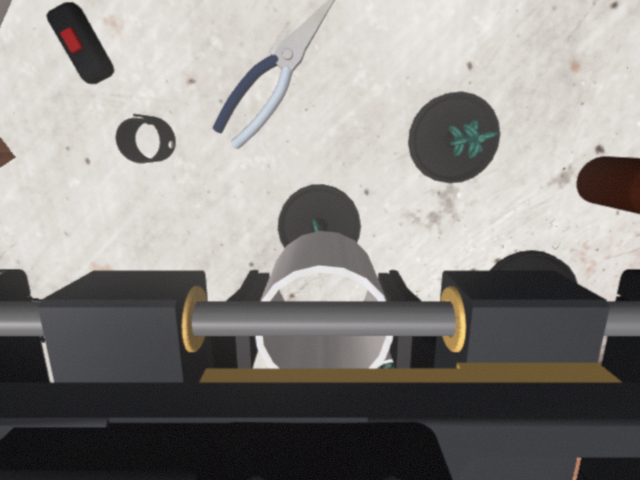

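The base is at (319,222) and needs +5 mm in y. I'll lower.

```bash
python3 -m jog '{"delta_pos":[[-0.5,5,-10],[0,0,-25],[0,0,-25],[0,0,-20],[0,0,-15],[0,0,-12],[0,0,-10],[0,0,-8],[0,0,-6],[0,0,0]],"grip":[30,30,30,30,30,30,30,30,30,30],"rot":[[0,0,0],[0,0,0],[0,0,0],[0,0,0],[0,0,0],[0,0,0],[0,0,0],[0,0,0],[0,0,0],[0,0,0]]}'
python3 -m jog '{"delta_pos":[[0,0,-3],[0,0,-3],[0,0,-2],[0,0,-1],[0,0,-1],[0,0,-1],[0,0,-1],[0,0,0],[0,0,0],[0,0,0]],"grip":[30,30,30,30,30,30,30,30,30,30],"rot":[[0,0,0],[0,0,0],[0,0,0],[0,0,0],[0,0,0],[0,0,0],[0,0,0],[0,0,0],[0,0,0],[0,0,0]]}'
```

```text
time_s: 17.03
tcp_pos: [0.6081, 0.1962, 0.0542]
ee_rot: [[0.894, -0.448, -0.002], [-0.448, -0.894, -0.001], [-0.001, 0.001, -1.0]]
wrist_force: [0.0, 0.3, -1.3]
gripper_width: 0.586
time_s: 17.87
tcp_pos: [0.6087, 0.1966, 0.0434]
ee_rot: [[0.894, -0.447, 0.0], [-0.447, -0.894, 0.0], [0.0, -0.0, -1.0]]
wrist_force: [0.4, 0.2, -0.9]
gripper_width: 0.587
```

```bash
python3 -m jog '{"delta_pos":[[0,0,-0.5],[0,0,-0.5],[0,0,0],[0,0,0]],"grip":[30,30,30,30],"rot":[[0,0,0],[0,0,0],[0,0,0],[0,0,0]]}'| egrep 'tcp|force'
python3 -m jog '{"delta_pos":[[0,0,-0.5],[0,0,-0.3],[0,0,0],[0,0,0]],"grip":[30,30,30,30],"rot":[[0,0,0],[0,0,0],[0,0,0],[0,0,0]]}'| egrep 'tcp|force'
python3 -m jog '{"delta_pos":[[0,0,-0.4],[0,0,0],[0,0,0]],"grip":[30,30,30],"rot":[[0,0,0],[0,0,0],[0,0,0]]}'| egrep 'tcp|force'
```

```text
tcp_pos: [0.6086, 0.1965, 0.0423]
wrist_force: [0.0, 0.3, -1.8]
tcp_pos: [0.6087, 0.1966, 0.0417]
wrist_force: [-0.5, 0.6, 0.2]
tcp_pos: [0.6087, 0.1966, 0.0417]
wrist_force: [-1.6, 0.0, 4.5]
```

Seated: contact force at z 0.0417, as predicted. I'll release and go to the tall flask.

```bash
python3 -m jog '{"delta_pos":[[0,0,0.4],[0,0,0],[0,0,0],[0,0,0],[0,0,0],[0,0,0],[0,0,0]],"grip":[30,62,70,75,78,78,78],"rot":[[0,0,0],[0,0,0],[0,0,0],[0,0,0],[0,0,0],[0,0,0],[0,0,0]]}'
python3 -m jog '{"delta_pos":[[0,0,5],[0,0,15],[0,0,25],[0,0,35],[0,0,35],[0,0,25],[0,-25,5],[0,-30,0],[0,-34,0],[0,-34,0]],"grip":[78,78,78,78,78,85,100,100,100,100],"rot":[[0,0,0],[0,0,0],[0,0,0],[0,0,0],[0,0,0],[0,0,0],[0,0,0],[0,0,0],[0,0,0],[0,0,0]]}'
python3 -m jog '{"delta_pos":[[0,-38,0],[0,-38,0],[0,-38,0],[0,-38,0],[0,-38,0],[0,-38,0],[0,-38,0],[0,-38,0],[0,-38,0],[0,-22,0]],"grip":[100,100,100,100,100,100,100,100,100,100],"rot":[[0,0,0],[0,0,0],[0,0,0],[0,0,0],[0,0,0],[0,0,0],[0,0,0],[0,0,0],[0,0,0],[0,0,0]]}'
python3 -c "
from h import *
w=vision.capture('wrist');print(fit(w,grad(w)[1],(.611,-.292),OBJ['tall'][2],.015));print(r.sense()['tcp_pos'])
for n in ('top','scene'):
  c=vision.capture(n);g=grad(c)[1];print(fit(c,g,(.608,.196),[(.026,.057),(.023,.057)],.012))"
```

```text
time_s: 19.37
tcp_pos: [0.6086, 0.1965, 0.0414]
ee_rot: [[0.894, -0.447, -0.0], [-0.447, -0.894, -0.0], [-0.0, 0.0, -1.0]]
wrist_force: [0.4, -0.5, 0.5]
gripper_width: 0.775
time_s: 20.2
tcp_pos: [0.6084, 0.0727, 0.1874]
ee_rot: [[0.895, -0.446, 0.001], [-0.446, -0.895, 0.001], [0.001, -0.001, -1.0]]
wrist_force: [0.9, 0.6, -0.6]
gripper_width: 0.984
time_s: 21.03
tcp_pos: [0.608, -0.2941, 0.1869]
ee_rot: [[0.893, -0.45, 0.0], [-0.45, -0.893, -0.001], [0.001, 0.001, -1.0]]
wrist_force: [0.1, 0.3, -0.2]
gripper_width: 0.999
(np.float32(179.76572), np.float64(0.6084999999999999), np.float64(-0.293))
[ 0.60782567 -0.2967047   0.18655461]
(np.float32(236.98766), np.float64(0.6084999999999999), np.float64(0.1955))
(np.float32(213.46228), np.float64(0.611), np.float64(0.193))
```

```bash
python3 -m jog '{"delta_pos":[[1,4,-15],[0,0,-25],[0,0,-25],[0,0,-25],[0,0,-20],[0,0,-14],[0,0,-6],[0,0,-2],[0,0,0],[0,0,0]],"grip":[100,100,100,100,100,100,100,100,100,100],"rot":[[0,0,0],[0,0,0],[0,0,0],[0,0,0],[0,0,0],[0,0,0],[0,0,0],[0,0,0],[0,0,0],[0,0,0]]}'
python3 -m jog '{"delta_pos":[[0,0,0],[0,0,0],[0,0,0],[0,0,0],[0,0,0],[0,0,0],[0,0,0],[0,0,0],[0,0,0]],"grip":[80,70,60,50,40,30,30,30,30],"rot":[[0,0,0],[0,0,0],[0,0,0],[0,0,0],[0,0,0],[0,0,0],[0,0,0],[0,0,0],[0,0,0]]}'
```

```text
time_s: 22.02
tcp_pos: [0.6106, -0.2862, 0.056]
ee_rot: [[0.895, -0.447, 0.002], [-0.447, -0.895, -0.001], [0.002, -0.0, -1.0]]
wrist_force: [-0.5, -0.6, 1.0]
gripper_width: 0.998
time_s: 22.77
tcp_pos: [0.6096, -0.287, 0.0549]
ee_rot: [[0.894, -0.447, 0.0], [-0.447, -0.894, -0.001], [0.0, 0.001, -1.0]]
wrist_force: [-0.3, -3.3, 2.0]
gripper_width: 0.595
```

```bash
python3 -m jog '{"delta_pos":[[0,0,5],[0,0,15],[0,0,25],[0,0,30],[0,0,30],[0,0,30],[0,5,15],[0,15,0],[1,27,0],[1.5,32,0]],"grip":[30,30,30,30,30,30,30,30,30,30],"rot":[[0,0,0],[0,0,0],[0,0,0],[0,0,0],[0,0,0],[0,0,0],[0,0,0],[0,0,0],[0,0,0],[0,0,0]]}'
python3 -m jog '{"delta_pos":[[1.5,35,0],[1.5,35,0],[1.5,35,0],[1.5,35,0],[1.5,35,0],[1.5,35,0],[1,28,0],[1,20,0],[0,10,0],[0,2,0]],"grip":[30,30,30,30,30,30,30,30,30,30],"rot":[[0,0,0],[0,0,0],[0,0,0],[0,0,0],[0,0,0],[0,0,0],[0,0,0],[0,0,0],[0,0,0],[0,0,0]]}'
python3 -m jog '{"delta_pos":[[0,0,0],[0,0,0],[0,0,0]],"grip":[30,30,30],"rot":[[0,0,0],[0,0,0],[0,0,0]]}'
python3 - <<'E'
from h import *
w=vision.capture("wrist"); G=grad(w)[1]
for c in (OBJ["b_A"][2],OBJ["b_A"][2][:1]): print(fit(w,G,(.625,.0616),c,.01))
t=r.sense()["tcp_pos"];print(t,r.sense()["gripper_width"])
zt=t[2]-.0549+.07
for n in("top","scene"):
    c=vision.capture(n); print(n,fit(c,grad(c)[1],(t[0],t[1]),[(.026,zt-.07)],.01))
cv2.imwrite("pics/w5.png",np.hstack([cv2.resize(w["frame"],(400,300)),cv2.resize(vision.capture("scene")["frame"],(400,300))])[:,:,::-1])
E
```

```text
time_s: 23.6
tcp_pos: [0.6108, -0.2063, 0.2026]
ee_rot: [[0.893, -0.45, -0.003], [-0.45, -0.893, 0.002], [-0.003, -0.001, -1.0]]
wrist_force: [-0.2, -0.1, -2.2]
gripper_width: 0.595
time_s: 24.43
tcp_pos: [0.6219, 0.065, 0.2028]
ee_rot: [[0.896, -0.445, -0.003], [-0.445, -0.896, 0.0], [-0.003, 0.001, -1.0]]
wrist_force: [0.7, -0.8, -1.6]
gripper_width: 0.592
time_s: 24.68
tcp_pos: [0.6228, 0.0614, 0.2042]
ee_rot: [[0.894, -0.449, -0.001], [-0.449, -0.894, -0.0], [-0.001, 0.001, -1.0]]
wrist_force: [-0.5, -0.3, -1.2]
gripper_width: 0.593
(np.float32(204.90446), np.float64(0.6234999999999999), np.float64(0.0611))
(np.float32(102.70645), np.float64(0.6244999999999999), np.float64(0.0611))
[0.62295059 0.06128185 0.20436423] 0.5930843556374781
top (np.float32(60.68297), np.float64(0.6234505897973489), np.float64(0.057781852442711196))
scene (np.float32(68.6057), np.float64(0.6254505897973489), np.float64(0.0592818524427112))
```

View pics/w5.png

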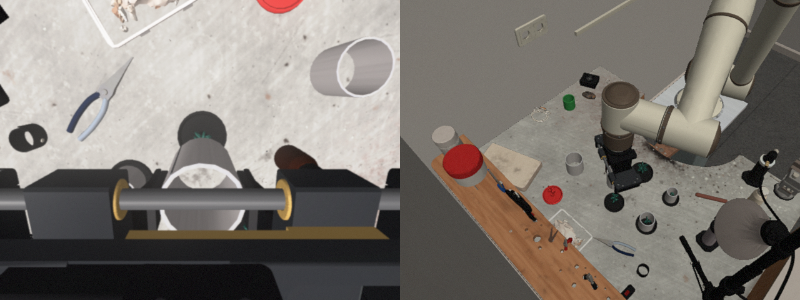

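The flask is about 1 mm off above the tall-wax base at (202,130) in the left half. I'll lower.

```bash
python3 -m jog '{"delta_pos":[[0,1,-10],[0,0,-25],[0,0,-25],[0,0,-20],[0,0,-15],[0,0,-12],[0,0,-10],[0,0,-8],[0,0,-6],[0,0,0]],"grip":[30,30,30,30,30,30,30,30,30,30],"rot":[[0,0,0],[0,0,0],[0,0,0],[0,0,0],[0,0,0],[0,0,0],[0,0,0],[0,0,0],[0,0,0],[0,0,0]]}'
python3 -m jog '{"delta_pos":[[0,0,-3],[0,0,-3],[0,0,-2],[0,0,-1],[0,0,-1],[0,0,-1],[0,0,-0.5],[0,0,0],[0,0,0],[0,0,0]],"grip":[30,30,30,30,30,30,30,30,30,30],"rot":[[0,0,0],[0,0,0],[0,0,0],[0,0,0],[0,0,0],[0,0,0],[0,0,0],[0,0,0],[0,0,0],[0,0,0]]}'
```

```text
time_s: 25.72
tcp_pos: [0.6224, 0.0633, 0.0721]
ee_rot: [[0.894, -0.448, -0.002], [-0.448, -0.894, -0.001], [-0.002, 0.002, -1.0]]
wrist_force: [-1.4, -0.1, -2.2]
gripper_width: 0.593
time_s: 26.55
tcp_pos: [0.6232, 0.0635, 0.0622]
ee_rot: [[0.894, -0.447, 0.0], [-0.447, -0.894, 0.0], [0.0, -0.0, -1.0]]
wrist_force: [-0.3, -0.7, -1.7]
gripper_width: 0.592
```

```bash
python3 -m jog '{"delta_pos":[[0,0,-0.8],[0,0,-0.5],[0,0,0],[0,0,0]],"grip":[30,30,30,30],"rot":[[0,0,0],[0,0,0],[0,0,0],[0,0,0]]}'| egrep 'tcp|force'
python3 -m jog '{"delta_pos":[[0,0,-0.5],[0,0,-0.4],[0,0,0],[0,0,0]],"grip":[30,30,30,30],"rot":[[0,0,0],[0,0,0],[0,0,0],[0,0,0]]}'| egrep 'tcp|force'
python3 -m jog '{"delta_pos":[[0,0,-0.4],[0,0,0],[0,0,0]],"grip":[30,30,30],"rot":[[0,0,0],[0,0,0],[0,0,0]]}'| egrep 'tcp|force'
```

```text
tcp_pos: [0.6231, 0.0635, 0.0607]
wrist_force: [-0.2, -0.4, -1.5]
tcp_pos: [0.6232, 0.0635, 0.06]
wrist_force: [-0.1, 0.2, -1.1]
tcp_pos: [0.6232, 0.0635, 0.0599]
wrist_force: [-1.8, -0.0, 2.4]
```

Seated at z 0.0599, as predicted. I'll release and go to the wide flask.

```bash
python3 -m jog '{"delta_pos":[[0,0,0.3],[0,0,0],[0,0,0],[0,0,0],[0,0,0],[0,0,0],[0,0,0]],"grip":[30,62,70,75,78,78,78],"rot":[[0,0,0],[0,0,0],[0,0,0],[0,0,0],[0,0,0],[0,0,0],[0,0,0]]}'
python3 -m jog '{"delta_pos":[[0,0,5],[0,0,15],[0,0,25],[0,0,30],[0,0,30],[0,0,25],[0,-25,10],[0,-36,0],[0,-38,0],[0,-38,0]],"grip":[78,78,78,78,78,85,100,100,100,100],"rot":[[0,0,0],[0,0,0],[0,0,0],[0,0,0],[0,0,0],[0,0,0],[0,0,0],[0,0,0],[0,0,0],[0,0,0]]}'
python3 -m jog '{"delta_pos":[[0,-35,0],[0,-25,0],[0,-10,0],[0,0,0],[0,0,0]],"grip":[100,100,100,100,100],"rot":[[0,0,0],[0,0,0],[0,0,0],[0,0,0],[0,0,0]]}'
python3 -c "
from h import *
w=vision.capture('wrist');print(fit(w,grad(w)[1],(.623,-.144),OBJ['wide'][2],.015));print(r.sense()['tcp_pos'])
for n in ('top','scene'):
  c=vision.capture(n);g=grad(c)[1];print(fit(c,g,(.625,.0615),[(.026,.075),(.023,.075)],.012))"
```

```text
time_s: 28.05
tcp_pos: [0.6231, 0.0635, 0.0596]
ee_rot: [[0.894, -0.447, 0.0], [-0.447, -0.894, -0.0], [0.0, 0.0, -1.0]]
wrist_force: [-0.6, -0.4, -0.2]
gripper_width: 0.773
time_s: 28.88
tcp_pos: [0.623, -0.0744, 0.2008]
ee_rot: [[0.895, -0.446, 0.002], [-0.446, -0.895, 0.0], [0.001, -0.001, -1.0]]
wrist_force: [0.8, 0.6, 0.0]
gripper_width: 0.985
time_s: 29.3
tcp_pos: [0.623, -0.1435, 0.1999]
ee_rot: [[0.894, -0.448, 0.0], [-0.448, -0.894, 0.0], [0.0, -0.0, -1.0]]
wrist_force: [0.8, -0.1, 0.2]
gripper_width: 1.001
(np.float32(183.16403), np.float64(0.621), np.float64(-0.144))
[ 0.62315005 -0.14274758  0.19986207]
(np.float32(85.06601), np.float64(0.627), np.float64(0.0475))
(np.float32(185.77402), np.float64(0.628), np.float64(0.062))
```

```bash
python3 -m jog '{"delta_pos":[[-1,-1,-15],[0,0,-28],[0,0,-28],[0,0,-28],[0,0,-22],[0,0,-16],[0,0,-8],[0,0,-3],[0,0,0],[0,0,0]],"grip":[100,100,100,100,100,100,100,100,100,100],"rot":[[0,0,0],[0,0,0],[0,0,0],[0,0,0],[0,0,0],[0,0,0],[0,0,0],[0,0,0],[0,0,0],[0,0,0]]}'
python3 -m jog '{"delta_pos":[[0,0,0],[0,0,0],[0,0,0],[0,0,0],[0,0,0],[0,0,0],[0,0,0],[0,0,0]],"grip":[90,80,70,60,50,45,45,45],"rot":[[0,0,0],[0,0,0],[0,0,0],[0,0,0],[0,0,0],[0,0,0],[0,0,0],[0,0,0]]}'
```

```text
time_s: 30.28
tcp_pos: [0.6231, -0.1441, 0.0529]
ee_rot: [[0.895, -0.446, 0.002], [-0.446, -0.895, -0.0], [0.002, -0.001, -1.0]]
wrist_force: [0.2, 0.0, 0.5]
gripper_width: 0.999
time_s: 30.95
tcp_pos: [0.6223, -0.1447, 0.0524]
ee_rot: [[0.894, -0.447, 0.0], [-0.447, -0.894, -0.0], [0.001, 0.0, -1.0]]
wrist_force: [-1.6, -0.3, 4.6]
gripper_width: 0.764
```

```bash
python3 -m jog '{"delta_pos":[[0,0,5],[0,0,15],[0,0,25],[0,0,30],[0,0,30],[0,0,30],[0,0,17],[-5,6,3],[-14,17,0],[-20,24,0]],"grip":[45,45,45,45,45,45,45,45,45,45],"rot":[[0,0,0],[0,0,0],[0,0,0],[0,0,0],[0,0,0],[0,0,0],[0,0,0],[0,0,0],[0,0,0],[0,0,0]]}'
python3 -m jog '{"delta_pos":[[-22,27,0],[-22,27,0],[-22,27,0],[-22,27,0],[-18,23,0],[-12,14,0],[-4,5,0],[0,0,0],[0,0,0],[0,0,0]],"grip":[45,45,45,45,45,45,45,45,45,45],"rot":[[0,0,0],[0,0,0],[0,0,0],[0,0,0],[0,0,0],[0,0,0],[0,0,0],[0,0,0],[0,0,0],[0,0,0]]}'
python3 - <<'E'
from h import *
w=vision.capture("wrist"); G=grad(w)[1]
for c in (OBJ["b_wide"][2],OBJ["b_wide"][2][:1]): print(fit(w,G,(.461,.052),c,.01))
t=r.sense()["tcp_pos"];print(t,r.sense()["gripper_width"])
cv2.imwrite("pics/w6.png",np.hstack([cv2.resize(w["frame"],(400,300)),cv2.resize(vision.capture("scene")["frame"][200:400,250:517],(400,300))])[:,:,::-1])
E
```

```text
time_s: 31.78
tcp_pos: [0.5822, -0.0974, 0.2044]
ee_rot: [[0.893, -0.45, -0.003], [-0.45, -0.893, 0.001], [-0.003, 0.0, -1.0]]
wrist_force: [0.3, 1.4, -2.2]
gripper_width: 0.765
time_s: 32.62
tcp_pos: [0.4613, 0.0521, 0.2061]
ee_rot: [[0.894, -0.448, -0.001], [-0.448, -0.894, -0.0], [-0.001, 0.001, -1.0]]
wrist_force: [-0.4, 1.7, -1.9]
gripper_width: 0.767
(np.float32(241.45749), np.float64(0.458), np.float64(0.0525))
(np.float32(122.03227), np.float64(0.46), np.float64(0.0515))
[0.4614624  0.05195432 0.20620105] 0.7667151743599219
```

View pics/w6.png

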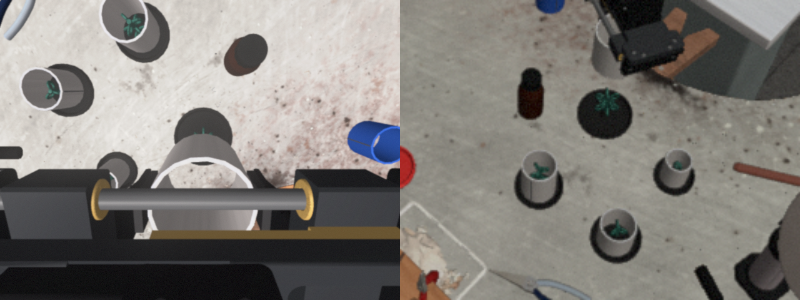

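The three placed flasks all stand inside their rims with the wax visible in each, and the bottle hasn't moved. The last flask is centred over the wide base, so I'll lower it.

```bash
python3 -m jog '{"delta_pos":[[-0.8,0,-10],[0,0,-25],[0,0,-25],[0,0,-20],[0,0,-15],[0,0,-12],[0,0,-10],[0,0,-8],[0,0,-6],[0,0,0]],"grip":[45,45,45,45,45,45,45,45,45,45],"rot":[[0,0,0],[0,0,0],[0,0,0],[0,0,0],[0,0,0],[0,0,0],[0,0,0],[0,0,0],[0,0,0],[0,0,0]]}'
python3 -m jog '{"delta_pos":[[0,0,-4],[0,0,-4],[0,0,-3],[0,0,-2],[0,0,-1],[0,0,-1],[0,0,-0.5],[0,0,0],[0,0,0],[0,0,0]],"grip":[45,45,45,45,45,45,45,45,45,45],"rot":[[0,0,0],[0,0,0],[0,0,0],[0,0,0],[0,0,0],[0,0,0],[0,0,0],[0,0,0],[0,0,0],[0,0,0]]}'
```

```text
time_s: 33.55
tcp_pos: [0.46, 0.0519, 0.0746]
ee_rot: [[0.894, -0.448, -0.002], [-0.448, -0.894, -0.001], [-0.002, 0.002, -1.0]]
wrist_force: [0.7, -0.5, -2.6]
gripper_width: 0.767
time_s: 34.38
tcp_pos: [0.4604, 0.0526, 0.0604]
ee_rot: [[0.894, -0.447, 0.0], [-0.447, -0.894, 0.0], [0.0, -0.0, -1.0]]
wrist_force: [0.4, 0.0, -3.5]
gripper_width: 0.765
```

```bash
python3 -m jog '{"delta_pos":[[0,0,-1],[0,0,-1],[0,0,0],[0,0,0]],"grip":[45,45,45,45],"rot":[[0,0,0],[0,0,0],[0,0,0],[0,0,0]]}'| egrep 'tcp|force'
python3 -m jog '{"delta_pos":[[0,0,-0.5],[0,0,-0.4],[0,0,0],[0,0,0]],"grip":[45,45,45,45],"rot":[[0,0,0],[0,0,0],[0,0,0],[0,0,0]]}'| egrep 'tcp|force'
python3 -m jog '{"delta_pos":[[0,0,-0.4],[0,0,0],[0,0,0]],"grip":[45,45,45],"rot":[[0,0,0],[0,0,0],[0,0,0]]}'| egrep 'tcp|force'
```

```text
tcp_pos: [0.4602, 0.0525, 0.0582]
wrist_force: [0.5, -0.5, -3.8]
tcp_pos: [0.4603, 0.0525, 0.0574]
wrist_force: [-0.1, 0.1, -1.4]
tcp_pos: [0.4603, 0.0526, 0.0573]
wrist_force: [-1.9, 1.3, 3.5]
```

Seated. I'll release, rise, move clear and check.

```bash
python3 -m jog '{"delta_pos":[[0,0,0.3],[0,0,0],[0,0,0],[0,0,0],[0,0,0],[0,0,0],[0,0,0]],"grip":[45,80,85,90,97,97,97],"rot":[[0,0,0],[0,0,0],[0,0,0],[0,0,0],[0,0,0],[0,0,0],[0,0,0]]}'
python3 -m jog '{"delta_pos":[[0,0,5],[0,0,15],[0,0,25],[0,0,30],[0,0,30],[0,0,30],[0,-10,30],[0,-30,20],[0,-38,0],[0,-38,0]],"grip":[97,97,97,97,97,97,97,97,97,97],"rot":[[0,0,0],[0,0,0],[0,0,0],[0,0,0],[0,0,0],[0,0,0],[0,0,0],[0,0,0],[0,0,0],[0,0,0]]}'
python3 -m jog '{"delta_pos":[[0,-38,0],[0,-38,0],[0,-38,0],[0,-38,0],[0,-25,0],[0,-10,0],[0,0,0],[0,0,0]],"grip":[97,97,97,97,97,97,97,97],"rot":[[0,0,0],[0,0,0],[0,0,0],[0,0,0],[0,0,0],[0,0,0],[0,0,0],[0,0,0]]}'
python3 - <<'E'
from h import *
F={"small":((.472,.196),.02,.057),"low":((.608,.1955),.026,.057),"tall":((.6245,.0615),.026,.075),"wide":((.461,.052),.033,.073)}
C={n:vision.capture(n) for n in("top","scene")}; G={n:grad(c)[1] for n,c in C.items()}
for k,(p,R,z) in F.items(): print(k,[np.round(fit(C[n],G[n],p,[(R,z),(R-.003,z)],.01),4).tolist() for n in C])
print("bottle",[np.round(fit(C[n],G[n],(.529,-.043),OBJ["bottle"][2],.02),4).tolist() for n in C])
p=np.hstack([cv2.resize(C["top"]["frame"][140:330,150:340],(400,400),interpolation=2),cv2.resize(C["scene"]["frame"][240:420,290:470],(400,400),interpolation=2)])
cv2.imwrite("pics/end.png",p[:,:,::-1])
E
```

```text
time_s: 35.88
tcp_pos: [0.4604, 0.0526, 0.0572]
ee_rot: [[0.894, -0.447, 0.0], [-0.447, -0.894, 0.0], [0.0, -0.0, -1.0]]
wrist_force: [0.0, -0.4, 0.6]
gripper_width: 0.953
time_s: 36.72
tcp_pos: [0.4608, -0.0641, 0.2446]
ee_rot: [[0.895, -0.445, 0.005], [-0.445, -0.895, 0.001], [0.004, -0.003, -1.0]]
wrist_force: [0.4, -0.0, -0.1]
gripper_width: 0.969
time_s: 37.38
tcp_pos: [0.46, -0.2504, 0.2421]
ee_rot: [[0.894, -0.448, -0.0], [-0.448, -0.894, 0.0], [-0.001, -0.0, -1.0]]
wrist_force: [-0.0, -0.5, -0.6]
gripper_width: 0.968
small [[239.1369, 0.471, 0.195], [209.0064, 0.4745, 0.1945]]
low [[233.1046, 0.6085, 0.1955], [212.8041, 0.611, 0.1935]]
tall [[232.9142, 0.6245, 0.063], [186.2588, 0.628, 0.062]]
wide [[243.4244, 0.461, 0.0525], [182.1288, 0.4615, 0.05]]
bottle [[22.0485, 0.5275, -0.029], [111.8903, 0.5295, -0.044]]
```

View pics/end.png

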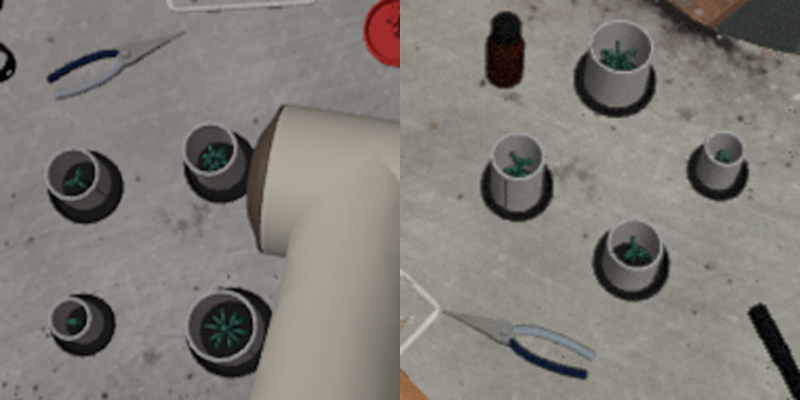

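The final view shows all four flasks upright and centred within their rims, with the bottle and pliers unmoved. In the top view the arm hides the bottle; the scene camera puts it where it started.

```bash
python3 -c "
from station import finish_job; print(finish_job())"
```

```text
the job is handed in; nothing more can be done
None
```

All four flasks are seated on their matching bases, and I handed the job in at about 37 s. The higher 52 mm flask is over the tall tree and the lower one over the low tree.

- **Seating:** each flask touched down at the predicted height, 5 mm above where it was gripped. I measured contact forces of about 9 N or less, then eased off before opening the gripper.
- **Final camera check:** all four stand upright, within about 1 to 4 mm of their base centres depending on the camera. The two cameras differ by 1 to 4 mm, partly calibration error.
- **Bystanders:** the scene camera puts the bottle where it started. The top camera's bottle fit failed because the arm was in the way. The pliers look unmoved by eye; I did not measure them.

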